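# Load the reagent carrier behind the rinse canister

## Robot

A 6-joint arm with a two-finger parallel gripper is mounted at the origin on the work surface. World frame = base frame: x ahead of the robot, y to its left, z up, the work surface at z = 0. Lengths are in mm, angles in rad, forces in N, time in s.
With the tool pointing down it reaches from about 300 to 775 mm from the base axis. Payload 14.6 kg.
Tool frame: the origin (TCP) lies between the finger pads; the fingertips stand 8 mm ahead of it and the grasp point (between the pads) lies 11 mm behind it; z points along the fingers, y is the direction in which the jaws open and shut (so a half turn about z gives the same grasp; the last joint's range is limited). The gripper opens to 94 mm and grips with 3 to 60 N. Pads are 16 mm wide; open, the fingers measure 119 mm over their backs; the gripper's body (75 mm by 177 mm) begins 78 mm behind the grasp point.
Start: joints at [1.077, 0.3, 1.521, -0, 1.321, -0.067], TCP at [227.674, 500.653, 184.646] pointing down, gripper open.
Joint ranges: [-3.03, 3.03], [-0.79, 2.21], [0.23, 2.52], [-1.04, 4.18], [0, 3.07], [-2.55, 2.55]. Speed limits (rad/s): [2.22, 2.22, 2.57, 3.14, 3.14, 3.14].

## Interface

Orientations are given as [roll, pitch, yaw] about the fixed x, y, z axes, in that order (R = Rz(yaw) Ry(pitch) Rx(roll)).
In Python, from cell import manip gives the robot as it stands. The module is installed in compiled form; this text tells all that it offers.
- The arm moves only by the tool send_rows, never from a script. Its argument "series" is a list that holds one entry, the list of rows, each a list of 5 numbers: the opening, from 0 (shut) to 1 (fully open), then the shift along the tool's x, y, z in mm, then the turn about the tool's z in degrees. In form: [[[gripper, dx, dy, dz, roll], ...]]. A call has 1 to 10 rows; each row is the pose to reach, as a shift and turn from the pose commanded when the call began, along the tool's axes at that moment; what a row does not reach only later rows make up. A row lasts 1/10 s, in which the tool goes at most 50 mm and 8.59 degrees, less where a joint would pass 70% of its speed; a pose out of reach is approached as far as the arm can. A call with a gripper value outside its range is refused whole. The fingers move at their own pace and stop on an object; "newtons" is the grip in N (left out, the last holds). Time passes only in rows, so rows that repeat a pose let the fingers close. It gives the time, the measured TCP pose, the force and the opening at its end, in the units of the state.
- manip.read_state(): the state, without advancing time (a new reading comes with each control period).
- manip.camera(name): name is "scene" or "top" or "wrist"; returns a dict with "img" (420x560x3 uint8, red, green, blue), "vfov" (degrees; the focal length in pixels is half the picture's height over the tangent of half this angle, whatever the lens; pixels are square), "cx", "cy" (the principal point, pixels), "pose" (4x4, takes a point from camera to world coordinates); the wrist camera has in their place "T_tool_cam" (4x4, takes a point from camera to tool coordinates, whose origin is the TCP and whose axes are the flange's). Camera axes: x right, y down, z forward; pixel columns grow to the right and rows downward; lengths in mm; the calibration is good to about 2 mm. The wrist camera is an equidistant fisheye: a pixel r from the principal point sees the ray r / f radians off the axis. A picture is of the moment at which its call begins: read the wrist's pose just before it. There is no depth.
- manip.sign_off(): hands the job in, once; it reports no verdict.
Trained networks look in a picture, given as the dict that the camera call returned (one of the last four; its "shot" number tells which), for a name from the list of things; names that differ only in an ending like _2 or _b are one class to them, and where a whole thing is asked for, a point or a joint stands for the part that bears it (a point fixed in the world has none). Each returns a list of dicts, best first, with "conf" (0 to 1); they miss things now and then, are a little off and sometimes report something else, mostly with a low value. They report only what shows in the picture. A call takes as long as a camera call. They do not tell look-alikes from the thing itself.
- manip.find_in(target, picture): "rect" ([left, top, width, height] in pixels, round what is visible of it).
- manip.silhouettes(target, picture): "pixels" (420x560 bool, what is visible of it) and "rect" ([left, top, width, height] in pixels, round what is visible of it).
The state is a dict: "clock": time; "joints": joint angles; "qd": joint speeds; "effort": joint torques, N m; "eef_pos": TCP position; "eef_rot": TCP orientation; "wrist_force": force on the tool from outside, world axes, zero at the start; "moment": the same for the moment, N m; "finger_gap": finger opening in mm.
Only numpy, scipy, OpenCV 4.12 (cv2) and the standard library are available. Lean on these libraries where they do the work, as an engineer would, in place of code of your own. Each camera call takes 0.05 s, during which the arm holds its last target. There are 200 camera calls.

## Task

Move the white canister with the red cap off the blue pad and stand it on the dark rubber mat, then push the violet reagent carrier behind it fully home along its lane into the dock, without lifting it. With the canister still aside, push the black spring toggle fully towards its green side, hold it there for a good second and let it recentre (never push it towards the orange side), then stand the canister back on the blue pad, all of its base inside the pad. Keep the canister upright throughout and leave everything else on the bench where it is.

Things in the scene. Friction and masses are not known exactly. Their poses are not given: they have to be found in the camera images.
- station: White fixed loading station, 380 x 110 mm, floor plate 8 mm thick, turned up to 12 degrees. Origin: on the table under the centre of its round blue pad (100 mm across, flush with the plate top, z = 8 mm). Own +x runs from the pad along the lane to the dock. The lane is centred on y = 0, 66 mm wide inside, between two rails 8 mm thick (tops at z = 30 mm, from x = 60 to 245 mm).
- dock_stop (a point): Foot of the stop face at the lane's far end, on the lane's floor, 243 mm along +x from the station's origin, axes as the station's. The white dock hood spans station x = 205 to 320 mm, y = +-60 mm, up to z = 101 mm; its roof's underside is at z = 76 mm.
- carrier: Violet reagent carrier, loose block 120 (x) x 60 (y) x 50 (z) mm with four low yellow and white caps 8 mm high on top, about 0.35 kg, in the station's lane behind the canister, 55 to 70 mm short of home. Origin: centre of its underside; its x axis lies along the lane. Fully home its far end touches the stop, its origin at station x = 183 mm, its near face at x = 123 mm.
- canister: White round canister with red band and red cap, 64 mm across, 155 mm tall, about 0.4 kg, loose, standing on the blue pad. Origin: centre of its underside. The cap, 42 mm across, spans 127 to 155 mm above the origin; a narrowing shoulder lies below it.
- mat: Fixed dark rubber mat 130 x 130 x 3 mm, beside the station (left or right), always clear. Origin: centre of its underside.
- switchbox: Fixed grey switch box 100 x 100 x 50 mm on the other side of the station, with a green strip on top along its own +y side and an orange strip along its -y side. Origin: centre of its underside; turned up to about 20 degrees.
- toggle_tip (a point): Middle of the top end of the black toggle paddle that stands up from the centre of the switch box: 36 (box x) x 12 (box y) x 60 mm high; its pivot is at the centre of the box's top, 50 mm above the table, so this point is at 110 mm at rest.
- toggle (a joint): Toggle angle in rad: 0 centred, positive leaning to the green (+y of the box) side, end stops at +-0.5. A spring (0.4 N m/rad, about 5 N near the tip) recentres it.
- waste_bottle: Bystander: grey bottle with yellow cap, 64 mm across, 120 mm tall. Origin: centre of underside.
- sample_cup: Bystander: clear cup 60 mm across, 45 mm tall. Origin: centre of underside.
- tube_rack: Bystander: green rack of red-capped tubes, 60 x 140 x 87 mm. Origin: centre of underside.
- pipette: Bystander: violet and cream pipette lying down, 220 mm long, 26 mm high. Origin: on the table under its middle.
- tip_box: Bystander: blue box 120 x 85 x 60 mm. Origin: centre of underside.
Things that resemble listed ones, but are neither listed nor needed, are in the scene too. Several things look just like the mat: the one meant starts farthest from the robot's base.

How it is judged (in metres and radians):
On the way, in this order (a step that is already met when the one before it is completed fails the run):
1. the canister stands upright on the dark mat, released (horizontal distance between canister and mat below 0.055 m and height (world z) of canister below 0.01 m and angle between canister's own z axis and vertical below 0.1 rad and contact force between canister and the fingers below 0.2 N), for 0.2 s.
2. the carrier is fully home, the canister still on the mat (x of carrier in the frame of station above 0.178 m and horizontal distance between canister and mat below 0.07 m), for 0.2 s.
3. the toggle is held towards green, the canister still on the mat (value of joint toggle above 0.3 rad and horizontal distance between canister and mat below 0.07 m), for 0.8 s.
4. the toggle has recentred, the canister still on the mat (value of joint toggle between -0.06 and 0.06 rad and horizontal distance between canister and mat below 0.07 m), for 0.1 s.
At the end, for the whole second after the job is handed in: The canister stands upright and still on the blue pad, its axis within 19 mm of the pad's centre; the carrier is within 5 mm of the dock's stop; the toggle is centred (within 0.06 rad) (horizontal distance between canister and station below 0.019 m and height (world z) of canister between 0.004 and 0.012 m and angle between canister's own z axis and vertical below 0.08 rad and linear speed of each of canister, carrier below 0.02 m/s and x of carrier in the frame of station above 0.178 m and value of joint toggle between -0.06 and 0.06 rad); the robot touches nothing.
It fails at once if the canister is tipped (angle between canister's own z axis and vertical above 0.5 rad).
It fails at once if the carrier is lifted out of its lane (height (world z) of carrier above 0.025 m).
It fails at once if the toggle is pushed towards the orange side (value of joint toggle below -0.25 rad).
It fails at once if a bystander is moved by more than 25 mm (distance of any of waste_bottle, sample_cup, tube_rack, pipette, tip_box from where it was at the start of the episode above 0.025 m).
It also fails if it takes over 72 s, if anything falls off the work surface, if the arm or the gripper's body presses on something with over 40 N, if the wrist force passes 120 N, or if a joint passes its speed limit or range.

## Working session

There is one attempt and no reset: what is moved stays moved. The work goes in short steps, Python scripts to look and compute and a tool call to move; the robot and the scene stay as the last step left them, time stands still between calls to the robot, and variables do not carry over. Pictures are saved under pics/ and viewed, about 8 in all and at most 12, crops included, and the job is handed in when it is done.

Besides the shell and the picture viewer there is one more tool, called after ">>>" as name(argument=value, ...), one argument or row to a line, values as JSON. send_rows: Moves the arm, as the interface text tells. Its arguments: {"type":"object","properties":{"series":{"type":"array"},"newtons":{"type":"number"}},"required":["series"]}

```bash
mkdir -p pics; cat > h.py <<'E'
from cell import manip
import numpy as np, cv2
def ray(c,u,v):
    f=210/np.tan(np.radians(c["vfov"]/2)); d=np.array([(u-c["cx"])/f,(v-c["cy"])/f,1.])
    P=np.array(c["pose"]); return P[:3,3],P[:3,:3]@d
def atz(c,u,v,z):
    o,d=ray(c,u,v); return (o+d*(z-o[2])/d[2])[:2]
def proj(c,p):
    P=np.array(c["pose"]); q=P[:3,:3].T@(np.array(p,float)-P[:3,3]); f=210/np.tan(np.radians(c["vfov"]/2))
    return q[0]/q[2]*f+c["cx"],q[1]/q[2]*f+c["cy"]
def save(c,n): cv2.imwrite(f"pics/{n}.png",c["img"][:,:,::-1])
E
python3 - <<'E'
from h import *
s=manip.read_state(); print(s)
for n in("top","scene"):
    c=manip.camera(n); save(c,n+"0"); print(n,np.round(c["pose"],2).tolist(),c["vfov"],c["cx"],c["cy"])
    for t in "station carrier canister mat switchbox toggle_tip waste_bottle sample_cup tube_rack pipette tip_box".split():
        for r in manip.silhouettes(t,c)[:4]:
            m=r["pixels"]; y,x=np.nonzero(m)
            print(t,round(r["conf"],2),r["rect"],"cen",x.mean().round(1),y.mean().round(1),"ground",atz(c,x.mean(),y.mean(),0).round(0), cv2.minAreaRect(np.c_[x,y].astype(np.float32)))
E
```

```text
{'clock': 0.0, 'joints': array([ 1.07739999e+00,  3.00486209e-01,  1.52159063e+00, -2.64575925e-05,
        1.32068899e+00, -6.66124547e-02]), 'qd': array([-0.0008442 ,  0.00017125, -0.00045742, -0.00107526,  0.00069167,
       -0.00066019]), 'effort': array([-2.38864442e-05, -5.31807768e+01, -3.52742743e+01,  7.08805863e-02,
        2.43749586e-02, -1.17202417e-04]), 'eef_pos': array([227.54831562, 500.40344955, 184.07401742]), 'eef_rot': array([-3.14042038e+00, -5.25201929e-05,  2.71481531e+00]), 'wrist_force': array([-0.41050932,  0.35353012, -0.06636704]), 'moment': array([-0.03345398, -0.0415593 , -0.04097828]), 'finger_gap': 94.086904638173}
top [[-0.01, -0.98, 0.19, 232.35], [-1.0, 0.01, -0.01, -49.37], [0.01, -0.19, -0.98, 1414.02], [0.0, 0.0, 0.0, 1.0]] 49.84448423185212 278.3469256679373 207.26591340220025
station 0.69 [246.6, 117.6, 47.3, 129.5] cen 269.6 174.0 ground [617. -36.] ((270.24591064453125, 182.7049102783203), (126.93110656738281, 39.47358322143555), 84.80557250976562)
station 0.45 [351.4, 198.1, 8.4, 16.5] cen 354.7 207.2 ground [ 506. -307.] ((354.5, 207.0), (
[... 3850 characters left out ...]
[189.3, 197.2, 10.2, 22.0] cen 190.9 208.4 ground [ 396. -361.] ((190.81199645996094, 208.21600341796875), (21.287368774414062, 11.538111686706543), 79.69515228271484)
tube_rack 0.18 [371.2, 258.9, 64.4, 52.7] cen 405.1 284.6 ground [486. 290.] ((405.4963684082031, 284.1544189453125), (60.368160247802734, 37.76988983154297), 17.281496047973633)
pipette 0.61 [112.1, 204.1, 54.8, 36.2] cen 140.0 220.5 ground [ 507. -464.] ((136.7289581298828, 221.88746643066406), (14.166152954101562, 61.00837707519531), 59.4207763671875)
tip_box 0.69 [419.8, 318.9, 62.9, 83.0] cen 452.7 358.9 ground [663. 405.] ((453.1697082519531, 358.9751281738281), (55.175575256347656, 68.87433624267578), 25.34617805480957)
```

```bash
python3 - <<'E'
import cv2
a=cv2.imread("pics/top0.png")[100:310,90:430]; cv2.imwrite("pics/top0c.png",cv2.resize(a,None,fx=2.35,fy=2.35,interpolation=cv2.INTER_CUBIC))
a=cv2.imread("pics/scene0.png")[160:420,80:500]; cv2.imwrite("pics/scene0c.png",cv2.resize(a,None,fx=1.9,fy=1.9,interpolation=cv2.INTER_CUBIC))
E
```

```text
(no output)
```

View pics/top0c.png

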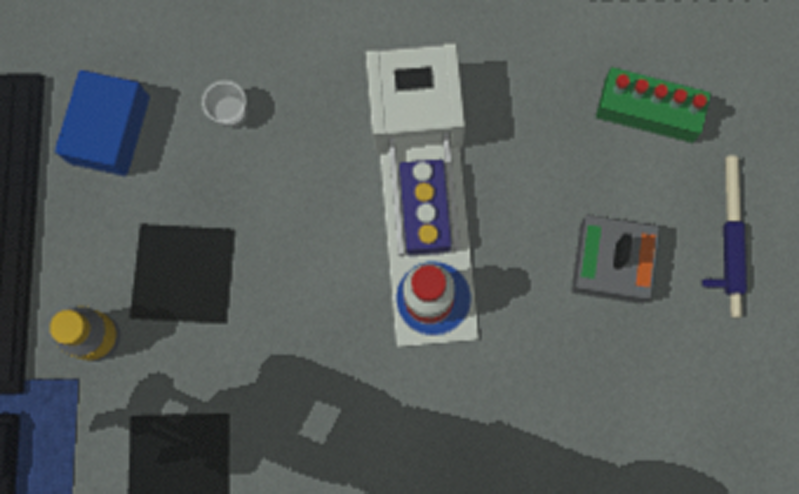

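View pics/scene0c.png

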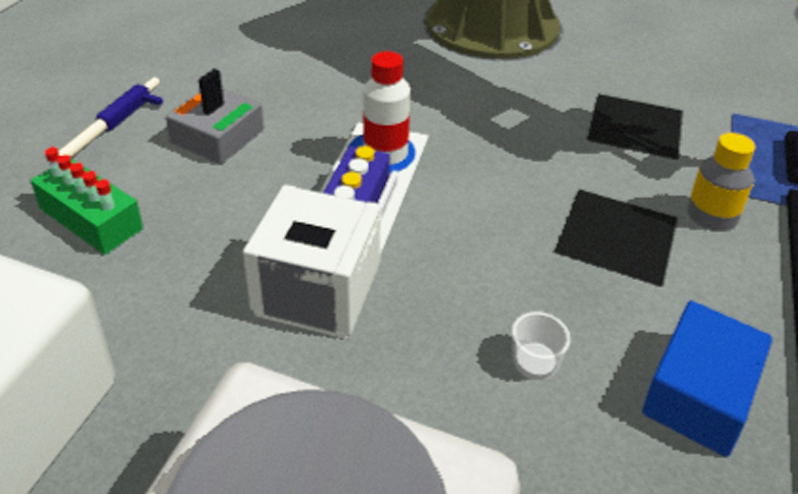

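The top view shows the target mat at crop (183,272), the look-alike at (180,455), and the canister on the blue pad at (430,295). Green is on the +y (left) side of the switch box. Next I'll measure precisely.

```bash
cat > m.py <<'E'
from h import *
from scipy.optimize import least_squares
def blobs(c,name,lo,hi,roi):
    hsv=cv2.cvtColor(c["img"],cv2.COLOR_RGB2HSV); m=cv2.inRange(hsv,np.array(lo),np.array(hi)); z=np.zeros_like(m); x0,y0,x1,y1=roi; z[y0:y1,x0:x1]=m[y0:y1,x0:x1]
    n,l,st,ce=cv2.connectedComponentsWithStats(z)
    return [(st[i],ce[i],l==i) for i in np.argsort(-st[:,4]) if i>0 and st[i,4]>6]
E
python3 - <<'E'
from m import *
c=manip.camera("top")
# red cap
for s,ce,_ in blobs(c,"red",(0,150,90),(8,255,255),(255,200,300,245))[:2]: print("red",s,ce.round(1),"at z163",atz(c,*ce,163).round(1))
b=blobs(c,"blue",(100,120,60),(118,255,255),(250,205,300,248))
m=np.zeros((420,560),np.uint8)
for s,ce,mm in b: m|=mm.astype(np.uint8); print("blue",s)
y,x=np.nonzero(m); P=np.array([atz(c,u,v,8) for u,v in zip(x,y)])
h=cv2.convexHull(P.astype(np.float32)); print("pad enclosing",cv2.minEnclosingCircle(h),"fitEllipse",cv2.fitEllipse(h), "n",len(h))
for n,lo,hi,z in(("yel",(15,140,80),(32,255,255),66),):
    for s,ce,_ in blobs(c,n,lo,hi,(255,165,285,213)): print("caps",s,atz(c,*ce,z).round(1))
b=blobs(c,"violet",(118,60,30),(140,255,255),(255,160,290,215))
for s,ce,mm in b[:2]: print("violet",s,ce)
for n,lo,hi in(("green",(50,80,50),(85,255,255)),("orange",(5,120,80),(18,255,255))):
    for s,ce,mm in blobs(c,n,lo,hi,(330,185,375,232))[:1]:
        y,x=np.nonzero(mm); r=cv2.minAreaRect(np.array([atz(c,u,v,50) for u,v in zip(x,y)]).astype(np.float32)); print(n,s,atz(c,*ce,50).round(1),r)
y,x=np.nonzero(manip.silhouettes("toggle_tip",c)[0]["pixels"]) if manip.silhouettes("toggle_tip",c) else ([],[])
g=cv2.cvtColor(c["img"],cv2.COLOR_RGB2GRAY)
z=(g[190:232,335:372]<40); y,x=np.nonzero(z); print("dark",x.min()+335,x.max()+335,y.min()+190,y.max()+190)
def mrect(t):
    r=manip.silhouettes(t,c)[0]; y,x=np.nonzero(r["pixels"]); return r,np.c_[x,y]
r,p=mrect("mat"); P=np.array([atz(c,u,v,3) for u,v in p]).astype(np.float32); print("mat",P.mean(0),cv2.minAreaRect(P))
# white outline
hsv=cv2.cvtColor(c["img"],cv2.COLOR_RGB2HSV); w=cv2.inRange(hsv,(0,0,150),(179,40,255)); w[:, :235]=0;w[:,310:]=0;w[:110]=0;w[255:]=0
for v in range(118,250,8):
    xs=np.nonzero(w[v])[0]
    if len(xs): print(v,xs.min(),xs.max(),atz(c,xs.min(),v,8).round(0),atz(c,xs.max()+1,v,8).round(0))
im=cv2.resize(c["img"][110:255,235:310],None,fx=4,fy=4,interpolation=cv2.INTER_CUBIC); cv2.imwrite("pics/st.png",im[:,:,::-1])
E
```

```text
red [265 213  14  15 156] [271.9 220. ] at z163 [439.5 -43. ]
blue [259 212  31  30 247]
pad enclosing ((445.09979248046875, -48.125518798828125), 48.191925048828125) fitEllipse ((444.9550476074219, -48.206783294677734), (93.83304595947266, 95.54971313476562), 8.507820129394531) n 32
caps [269 196   7   7  42] [520.3 -42.6]
caps [267 178   7   7  41] [576.3 -37.4]
violet [260 168  22  40 483] [270.43271222 188.48033126]
green [337 196   9  23 132] [ 498.1 -256. ] ((498.10162353515625, -255.90708923339844), (17.900774002075195, 69.92051696777344), 80.48291015625)
orange [361 199   8  23 128] [ 485.4 -326.6] ((486.3643493652344, -327.0458068847656), (17.84996223449707, 69.36991119384766), 80.51638793945312)
dark 352 357 200 213
mat [479.86258 287.85538] ((481.04541015625, 288.05462646484375), (129.54345703125, 130.203857421875), 86.06220245361328)
126 246 284 [778.  41.] [778. -87.]
134 247 284 [751.  38.] [750. -87.]
142 247 285 [723.  37.] [723. -90.]
150 248 286 [696.  34.] [695. -93.]
166 252 281 [642.  21.] [642. -76.]
174 253 272 [615.  18.] [615. -47.]
182 253 259 [589.  18.] [589.  -5.]
190 254 274 [563.  14.] [562. -53.]
198 255 260 [537.  11.] [536.  -8.]
206 255 289 [511.  11.] [ 510. -100.]
214 256 288 [485.   8.] [484. -96.]
222 257 264 [459.   5.] [459. -20.]
230 257 275 [434.   5.] [433. -55.]
238 258 292 [409.   2.] [ 408. -108.]
246 259 269 [383.  -2.] [383. -36.]
```

View pics/st.png

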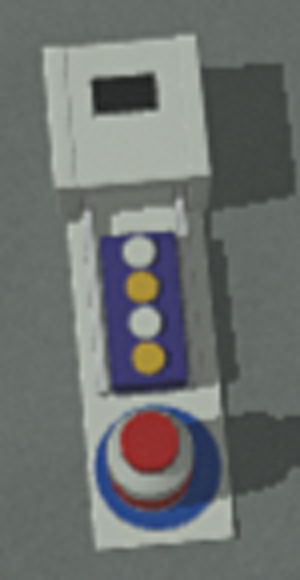

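The close-up shows the station at a yaw of about 0.09 rad and the pad centre near (445,-48). The canister cap is at about (442,-44), the box centre at about (492,-291) with a yaw of about -10°, and the mat at (480,288). I'll start moving now.

```bash
cat > go.py <<'E'
import sys; from h import *
from scipy.spatial.transform import Rotation as Rn
# usage: go.py yawdeg x y z [x y z ...]
s=manip.read_state(); R=Rn.from_euler("xyz",s["eef_rot"]).as_matrix(); p=s["eef_pos"]
a=list(map(float,sys.argv[1:])); yaw=np.degrees(s["eef_rot"][2])
print("t",round(s["clock"],2),"p",p.round(1),"yaw",yaw.round(1),"F",s["wrist_force"].round(1),"gap",round(float(s["finger_gap"]),1))
if a:
    print("roll",round(-((a[0]-yaw+180)%360-180),2))
    for q in np.array(a[1:]).reshape(-1,3): print(q,"->",(R.T@(q-p)).round(1))
E
python3 go.py 185.2 300 250 205 442 -45 205 442 -45 144
```

```text
t 1.35 p [227.7 500.7 184.7] yaw 155.5 F [0.3 0.1 0.6] gap 93.9
roll -29.65
[300. 250. 205.] -> [-169.6 -198.2  -20.3]
[442. -45. 205.] -> [-421.  -408.   -20.4]
[442. -45. 144.] -> [-421.  -408.    40.6]
```

>>> send_rows(
  series=[
    [[1,-20,-20,-20,-5],[1,-210,-204,-20,-15],[1,-421,-408,-20,-29.6],[1,-421,-408,-20,-29.6],[1,-421,-408,-20,-29.6],[1,-421,-408,-20,-29.6],[1,-421,-408,-20,-29.6],[1,-421,-408,-20,-29.6],[1,-421,-408,-20,-29.6],[1,-421,-408,-20,-29.6]],
  ],
  newtons=30,
)

```text
clock: 2.35
eef_pos: [399.0, 63.5, 205.1]
eef_rot: [-3.142, 0.001, -3.052]
wrist_force: [0.5, 0.5, 0.4]
finger_gap: 94.3
```

```bash
python3 go.py 185.2 442 -45 205 442 -45 144
```

```text
t 2.35 p [399.   63.5 205.1] yaw -174.9 F [0.5 0.5 0.4] gap 94.3
roll -0.05
[442. -45. 205.] -> [-3.31e+01 -1.12e+02  1.00e-01]
[442. -45. 144.] -> [ -33.1 -112.    61.1]
```

>>> send_rows(
  series=[
    [[1,-33,-112,0,0],[1,-33,-112,0,0],[1,-33,-112,0,0],[1,-33,-112,0,0]],
  ],
)

```text
clock: 2.75
eef_pos: [441.8, -44.8, 204.4]
eef_rot: [3.142, -0.0, -3.055]
wrist_force: [0.1, 0.1, 0.5]
finger_gap: 93.8
```

```bash
python3 go.py 185.2 442 -45 143; python3 - <<'E'
from m import *
from scipy.spatial.transform import Rotation as Rn
s=manip.read_state(); c=manip.camera("wrist"); save(c,"w1")
T=np.array(c["T_tool_cam"]); print(T.round(2).tolist(),c["vfov"],c["cx"],c["cy"])
E
```

```text
t 2.75 p [441.8 -44.8 204.4] yaw -175.0 F [0.1 0.1 0.5] gap 93.8
roll -0.24
[442. -45. 143.] -> [-0.2 -0.2 61.4]
[[-0.0, -0.97, -0.24, 68.65], [1.0, -0.0, 0.0, 0.47], [-0.0, -0.24, 0.97, -200.33], [0.0, 0.0, 0.0, 1.0]] 65.70646984690485 279.70818201763643 213.79243135111167
```

View pics/w1.png

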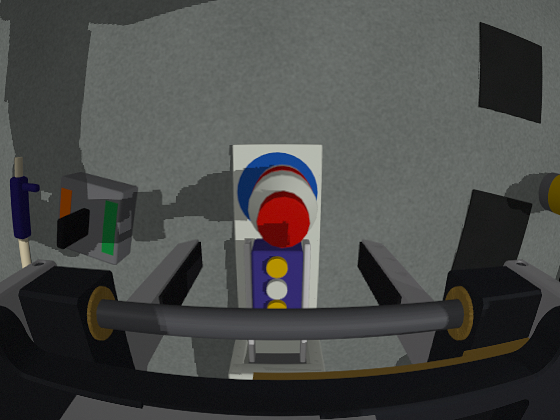

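The wrist view shows the cap at about (283,219), between the open fingers, with the pad ring at (278,190). I'll check the cap and pad centres from here.

```bash
cat >> m.py <<'E'
from scipy.spatial.transform import Rotation as Rn
def watz(c,s,u,v,z):
    f=210/np.tan(np.radians(c["vfov"]/2)); dx,dy=u-c["cx"],v-c["cy"]; r=np.hypot(dx,dy)+1e-9; t=r/f
    d=np.array([np.sin(t)*dx/r,np.sin(t)*dy/r,np.cos(t)]); T=np.array(c["T_tool_cam"]); R=Rn.from_euler("xyz",s["eef_rot"]).as_matrix()
    o=s["eef_pos"]+R@T[:3,3]; d=R@T[:3,:3]@d; return (o+d*(z-o[2])/d[2])[:2]
def circ(P):
    h=cv2.convexHull(np.array(P).astype(np.float32)); e=cv2.minEnclosingCircle(h); return np.round(e[0],1),round(e[1],1)
E
python3 - <<'E'
from m import *
s=manip.read_state(); c=manip.camera("wrist"); f=lambda u,v,z: watz(c,s,u,v,z)
b=blobs(c,"red",(0,150,40),(8,255,255),(250,188,315,250))
for st,ce,m in b[:2]:
    y,x=np.nonzero(m); print("cap",st,circ([f(u,v,163) for u,v in zip(x,y)]))
b=blobs(c,"blue",(100,120,40),(118,255,255),(225,145,330,240)); y,x=np.nonzero(sum(m for _,_,m in b)); print("pad",circ([f(u,v,8) for u,v in zip(x,y)]))
print("plate corners near",f(233,145,8),f(322,145,8),"carrier near edge z58",f(252,241,58),f(304,240,58), "cap1",f(277,268,66))
print("box green",f(110,228,50),"orange",f(66,203,50),"toggle top",f(73,228,110))
print("mat",f(497,230,3))
E
```

```text
cap [ 255  192   53   56 2274] (array([436.8, -42.1]), 22.2)
pad (array([443. , -47.3]), 49.7)
plate corners near [ 388.59873828 -104.15915109] [379.24685886   3.95330825] carrier near edge z58 [491.67047547 -69.3680312 ] [485.40044901 -11.15709712] cap1 [518.63314129 -38.76472365]
box green [ 496.16457435 -250.95937772] orange [ 469.2364665  -320.01653106] toggle top [ 480.52032782 -266.62672571]
mat [467.51258413 293.37892017]
```

>>> send_rows(
  series=[
    [[1,4,2,20,0],[1,4,2,50,0],[1,4,2,61,0],[1,4,2,61,0],[0,4,2,61,0],[0,4,2,61,0],[0,4,2,61,0],[0,4,2,61,0],[0,4,2,61,0],[0,4,2,61,0]],
  ],
  newtons=30,
)

```text
clock: 3.85
eef_pos: [437.4, -41.4, 143.8]
eef_rot: [-3.142, 0.0, -3.052]
wrist_force: [-0.3, -0.1, 0.3]
finger_gap: 49.3
```

```bash
python3 go.py 185 439 -43 143  439 -43 165 481 288 165 481 288 139
```

```text
t 3.85 p [437.4 -41.4 143.8] yaw -174.9 F [-0.3 -0.1  0.3] gap 49.3
roll 0.14
[439. -43. 143.] -> [-1.5 -1.7  0.8]
[439. -43. 165.] -> [ -1.5  -1.7 -21.2]
[481. 288. 165.] -> [-72.9 324.2 -21.2]
[481. 288. 139.] -> [-72.9 324.2   4.8]
```

Fingers are still closing, so wait for them and then lift a little.

>>> send_rows(
  series=[
    [[0,0,0,0,0],[0,0,0,0,0],[0,0,0,0,0],[0,0,0,0,0],[0,0,0,-10,0],[0,0,0,-25,0],[0,0,0,-40,0],[0,0,0,-40,0]],
  ],
)

```text
clock: 4.65
eef_pos: [438.3, -41.5, 185.9]
eef_rot: [-3.141, 0.003, -3.052]
wrist_force: [0.3, -0.0, 0.0]
finger_gap: 0.7
```

```bash
python3 go.py 185 481 288 183 481 288 138
```

```text
t 4.65 p [438.3 -41.5 185.9] yaw -174.9 F [ 0.3 -0.   0. ] gap 0.7
roll 0.15
[481. 288. 183.] -> [-72.1 324.4   2.8]
[481. 288. 138.] -> [-71.9 324.4  47.8]
```

The gap is 0.7 mm, so the grasp missed. I'll look before doing anything else.

```bash
python3 - <<'E'
from m import *
w=manip.camera("wrist"); c=manip.camera("scene"); save(c,"s2")
im=np.hstack([w["img"][100:400,130:430],c["img"][140:310,200:370].repeat(1,0)[:,:,:] if 0 else cv2.resize(c["img"][140:310,200:370],(300,300))])
cv2.imwrite("pics/x2.png",im[:,:,::-1])
E
```

```text
(no output)
```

View pics/x2.png

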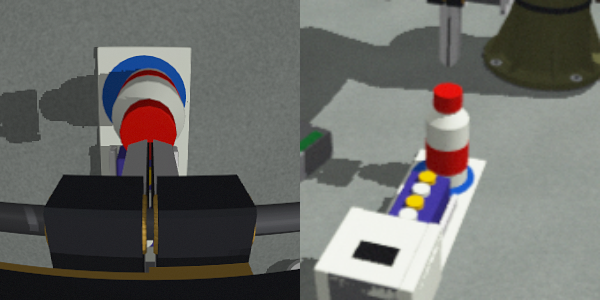

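The canister is still upright but ungripped. I'll measure whether it moved.

```bash
python3 - <<'E'
from m import *
s=manip.read_state(); c=manip.camera("wrist"); f=lambda u,v,z: watz(c,s,u,v,z)
b=blobs(c,"red",(0,150,40),(8,255,255),(230,195,330,260))
P=[]
for st,ce,m in b[:4]:
    y,x=np.nonzero(m); print(st); 
    if st[4]>300: P+=[f(u,v,163) for u,v in zip(x,y)]
print("cap",circ(P), np.min(P,0),np.max(P,0))
b=blobs(c,"blue",(100,120,40),(118,255,255),(225,145,330,240)); y,x=np.nonzero(sum(m for _,_,m in b)); print("pad",circ([f(u,v,8) for u,v in zip(x,y)]))
c2=manip.camera("scene")
o,d=None,None
for cc in [c2]:
    b=blobs(cc,"red",(0,150,60),(8,255,255),(265,180,305,205)); 
    for st,ce,m in b[:1]: print("scene cap",st,ce,atz(cc,*ce,150))
print(proj(c2,[438,-42,149]),proj(c2,[465,-42,149]))
E
```

```text
[ 249  201   57   59 2006]
cap (array([435.6, -42.2]), 21.9) [413.74300243 -62.49153408] [456.72055017 -22.10468666]
pad (array([442.9, -47.5]), 49.6)
scene cap [276 187  16  17 239] [283.50209205 194.93723849] [441.51724059 -42.15088734]
(np.float64(284.04969192938967), np.float64(194.60272608961816)) (np.float64(280.16361033816804), np.float64(199.9386707958153))
```

The canister did not move, and all views put the cap at (438,-42). I'll retry a little lower and watch the fingers close.

>>> send_rows(
  series=[
    [[1,0,0,0,0],[1,0,0,0,0],[1,0,0,0,0],[1,0,0,0,0],[1,0,0,0,0],[1,0,0,0,0],[1,0,0,0,0],[1,0,0,0,0],[1,0,0,0,0],[1,0,0,0,0]],
  ],
)

```text
clock: 5.85
eef_pos: [437.4, -41.4, 183.7]
eef_rot: [-3.142, -0.0, -3.052]
wrist_force: [0.2, 0.0, -1.3]
finger_gap: 76.9
```

>>> send_rows(
  series=[
    [[1,0,0,0,0],[1,0,0,0,0],[1,0,0,20,0],[1,0,0,45,0],[1,0,0,45,0],[1,0,0,45,0],[0,0,0,45,0],[0,0,0,45,0],[0,0,0,45,0],[0,0,0,45,0]],
  ],
  newtons=40,
)

```text
clock: 6.85
eef_pos: [437.5, -41.4, 139.0]
eef_rot: [-3.141, 0.001, -3.052]
wrist_force: [0.6, -0.7, -0.3]
finger_gap: 65.4
```

>>> send_rows(
  series=[
    [[0,0,0,0,0],[0,0,0,0,0],[0,0,0,0,0]],
  ],
)

```text
clock: 7.15
eef_pos: [437.4, -41.4, 138.7]
eef_rot: [-3.141, 0.0, -3.052]
wrist_force: [-0.3, 0.5, 0.6]
finger_gap: 41.3
```

>>> send_rows(
  series=[
    [[0,0,0,0,0],[0,0,0,0,0],[0,0,0,0,0],[0,0,0,0,0]],
  ],
)

```text
clock: 7.55
eef_pos: [437.4, -41.4, 138.7]
eef_rot: [-3.141, 0.0, -3.052]
wrist_force: [0.2, -2.6, 0.7]
finger_gap: 40.3
```

The gap holds at 40 mm, so the fingers are on the cap. I'll test-lift with a firmer grip.

>>> send_rows(
  series=[
    [[0,0,0,0,0],[0,0,0,0,0],[0,0,0,0,0],[0,0,0,-2,0],[0,0,0,-4,0],[0,0,0,-6,0],[0,0,0,-8,0],[0,0,0,-10,0],[0,0,0,-10,0]],
  ],
  newtons=55,
)

```text
clock: 8.45
eef_pos: [437.5, -41.4, 149.0]
eef_rot: [-3.142, 0.0, -3.052]
wrist_force: [-0.1, -0.4, -3.5]
finger_gap: 39.5
```

```bash
python3 go.py 185 481 288 183; python3 - <<'E'
from m import *
c=manip.camera("scene"); save(c,"s3")
b=blobs(c,"red",(0,150,60),(8,255,255),(265,170,305,250))
for st,ce,m in b[:3]: print(st,ce)
b=manip.silhouettes("canister",c)[0]; print(b["rect"])
E
```

```text
t 8.45 p [437.5 -41.4 149. ] yaw -174.9 F [-0.1 -0.4 -3.5] gap 39.5
roll 0.14
[481. 288. 183.] -> [-72.9 324.1 -34.1]
[272 218  24  18 298] [283.08389262 227.52684564]
[276 184  17  17 232] [283.81896552 191.70689655]
[270.5, 183.3, 23.7, 60.8]
```

The wrist carries about 3.5 N and the cap has risen, so the canister is lifted. Now carry it to the mat.

>>> send_rows(
  series=[
    [[0,0,0,-8,0],[0,0,0,-16,0],[0,-1,6,-20,0],[0,-4,18,-20,0],[0,-8,36,-20,0],[0,-13,58,-20,0],[0,-18,80,-20,0],[0,-23,102,-20,0],[0,-28,124,-20,0],[0,-33,146,-20,0]],
  ],
)

```text
clock: 9.55
eef_pos: [456.9, 108.9, 168.5]
eef_rot: [3.141, -0.0, -3.051]
wrist_force: [-0.2, -1.2, -4.8]
finger_gap: 40.3
```

>>> send_rows(
  series=[
    [[0,-5,22,0,0],[0,-10,44,0,0],[0,-15,66,0,0],[0,-20,88,0,0],[0,-25,110,0,0],[0,-30,132,0,0],[0,-34,152,0,0],[0,-37,168,0,0],[0,-39,177,0,0],[0,-39,177,0,0]],
  ],
)

```text
clock: 10.55
eef_pos: [479.9, 287.7, 168.4]
eef_rot: [-3.142, -0.0, -3.051]
wrist_force: [0.4, 0.3, -4.8]
finger_gap: 39.6
```

```bash
python3 go.py 185 481 288 169 481 288 138; python3 - <<'E'
from m import *
c=manip.camera("scene"); save(c,"s4"); w=manip.camera("wrist")
r=manip.silhouettes("canister",c)[0]["rect"]; print(r)
im=np.hstack([cv2.resize(c["img"][130:330,310:510],(400,400)),w["img"][10:410,80:480]]); cv2.imwrite("pics/x4.png",im[:,:,::-1])
E
```

```text
t 10.55 p [479.9 287.7 168.4] yaw -174.8 F [ 0.4  0.3 -4.8] gap 39.6
roll 0.21
[481. 288. 169.] -> [-1.1  0.2 -0.6]
[481. 288. 138.] -> [-1.2  0.2 30.4]
[393.7, 214.8, 38.5, 68.2]
```

View pics/x4.png

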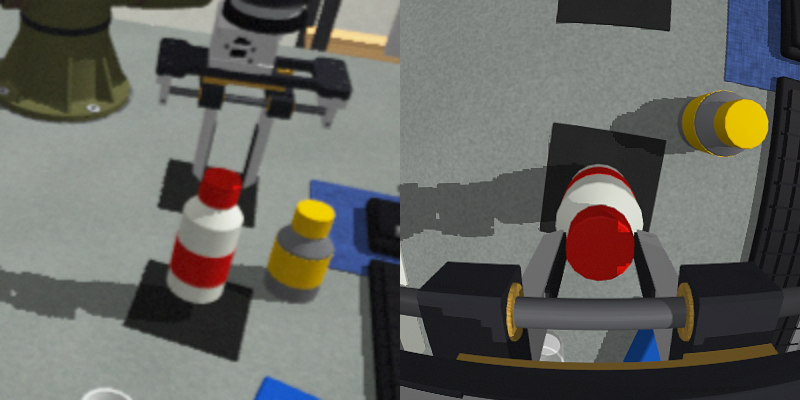

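The left half shows the canister held upright over the mat: its lean matches the bystander bottle's, so it is perspective. The right half shows it over the mat too. Now lower and release.

>>> send_rows(
  series=[
    [[0,-1,0,12,0],[0,-1,0,24,0],[0,-1,0,30,0],[0,-1,0,32,0],[0,-1,0,34,0],[0,-1,0,34,0]],
  ],
)

```text
clock: 11.3
eef_pos: [481.1, 286.9, 134.6]
eef_rot: [3.142, -0.0, -3.052]
wrist_force: [-0.3, 0.9, -3.9]
finger_gap: 39.7
```

>>> send_rows(
  series=[
    [[0,0,0,0.6,0],[0,0,0,1.2,0],[0,0,0,1.2,0]],
  ],
)

```text
clock: 11.6
eef_pos: [481.3, 287.0, 133.8]
eef_rot: [3.141, 0.001, -3.052]
wrist_force: [0.1, 0.4, -2.2]
finger_gap: 39.6
```

>>> send_rows(
  series=[
    [[0.6,0,0,0.4,0],[0.8,0,0,0.4,0],[0.8,0,0,0.4,0],[0.8,0,0,0.4,0],[0.8,0,0,0.4,0],[0.8,0,0,0.4,0],[0.8,0,0,-10,0],[0.8,0,0,-30,0],[0.8,0,0,-60,0],[0.8,0,0,-75,0]],
  ],
)

```text
clock: 12.6
eef_pos: [481.7, 287.2, 211.8]
eef_rot: [3.14, 0.003, -3.052]
wrist_force: [-0.6, -0.7, 0.8]
finger_gap: 75.2
```

```bash
cat > can.py <<'E'
from m import *
s=manip.read_state(); c=manip.camera("wrist"); f=lambda u,v,z: watz(c,s,u,v,z); import sys
z=float(sys.argv[1])
for st,ce,m in blobs(c,"red",(0,150,40),(8,255,255),(215,150,345,300))[:3]:
    if st[4]>600:
        y,x=np.nonzero(m); print("red",st,circ([f(u,v,z) for u,v in zip(x,y)]))
E
python3 can.py 158; python3 - <<'E'
import numpy as np
a=np.radians(5.1); 
for x in(0,30,50,100,113,123): print(x, np.round(np.array([443.5,-47.7])+x*np.array([np.cos(a),np.sin(a)]),1))
E
python3 go.py 185.1 481 30 205 473.5 -45 205 473.5 -45 38
```

```text
red [ 253  193   50   54 2119] (array([481., 286.]), 22.5)
0 [443.5 -47.7]
30 [473.4 -45. ]
50 [493.3 -43.3]
100 [543.1 -38.8]
113 [556.1 -37.7]
123 [566.  -36.8]
t 12.65 p [482.2 287.4 213.5] yaw -174.9 F [0.4 0.2 2.5] gap 75.1
roll 0.05
[481.  30. 205.] -> [  24.3 -256.3    7.8]
[473.5 -45.  205. ] -> [  38.5 -330.3    7.6]
[473.5 -45.   38. ] -> [  39.4 -330.7  174.6]
```

The canister stands on the mat centre at about (481,286). Go behind the carrier.

>>> send_rows(
  series=[
    [[0.2,47,-330,4,0],[0.2,47,-330,4,0],[0.2,47,-330,4,0],[0.2,47,-330,4,0],[0.2,47,-330,4,0],[0.2,47,-330,4,0],[0.2,47,-330,4,0],[0.2,47,-330,80,0],[0.2,47,-330,130,0],[0.2,47,-330,165,0]],
  ],
)

```text
clock: 13.65
eef_pos: [463.7, -46.4, 53.1]
eef_rot: [-3.141, 0.001, -3.053]
wrist_force: [0.4, -0.4, -0.6]
finger_gap: 18.8
```

```bash
python3 go.py 185.1 465 -46 38 475 -45 38 500 -42.7 38 558 -37.5 38
```

```text
t 13.65 p [463.7 -46.4  53.1] yaw -174.9 F [ 0.4 -0.4 -0.6] gap 18.8
roll -0.0
[465. -46.  38.] -> [-1.3  0.2 15.1]
[475. -45.  38.] -> [-11.3   0.3  15.2]
[500.  -42.7  38. ] -> [-36.4   0.4  15.2]
[558.  -37.5  38. ] -> [-94.7   0.4  15.3]
```

>>> send_rows(
  series=[
    [[0.2,0,0,3,0],[0.2,0,0,5,0],[0.2,-5,0,5,0],[0.2,-15,0,5,0],[0.2,-25,0,5,0]],
  ],
)

```text
clock: 14.15
eef_pos: [490.7, -43.8, 51.2]
eef_rot: [-3.141, 0.003, -3.052]
wrist_force: [-0.5, -0.2, 0.2]
finger_gap: 18.7
```

>>> send_rows(
  series=[
    [[0.2,-10,0,0,0],[0.2,-20,0,0,0],[0.2,-30,0,0,0],[0.2,-40,0,0,0],[0.2,-50,0,0,0]],
  ],
)

```text
clock: 14.65
eef_pos: [539.4, -39.2, 49.4]
eef_rot: [3.142, -0.0, -3.052]
wrist_force: [0.1, -0.6, 0.3]
finger_gap: 18.9
```

```bash
python3 go.py 185.1 558 -37.5 40
```

```text
t 14.65 p [539.4 -39.2  49.4] yaw -174.9 F [ 0.1 -0.6  0.3] gap 18.9
roll 0.05
[558.  -37.5  40. ] -> [-18.6   0.    9.4]
```

>>> send_rows(
  series=[
    [[0.2,-5,0,0,0],[0.2,-10,0,0,0],[0.2,-14,0,0,0],[0.2,-16,0,0,0]],
  ],
)

```text
clock: 15.05
eef_pos: [554.8, -37.8, 49.5]
eef_rot: [3.142, 0.0, -3.052]
wrist_force: [0.3, -0.1, 0.8]
finger_gap: 18.7
```

>>> send_rows(
  series=[
    [[0.2,-1,0,0,0],[0.2,-2,0,0,0],[0.2,-3,0,0,0],[0.2,-3,0,0,0]],
  ],
)

```text
clock: 15.45
eef_pos: [557.5, -37.6, 49.5]
eef_rot: [3.142, 0.0, -3.052]
wrist_force: [-0.0, -0.5, -0.2]
finger_gap: 18.8
```

>>> send_rows(
  series=[
    [[0.2,-1,0,0,0],[0.2,-2,0,0,0],[0.2,-3,0,0,0],[0.2,-3,0,0,0]],
  ],
)

```text
clock: 15.85
eef_pos: [560.6, -37.3, 49.5]
eef_rot: [-3.142, 0.0, -3.052]
wrist_force: [0.5, 0.3, 0.0]
finger_gap: 18.6
```

>>> send_rows(
  series=[
    [[0.2,-1,0,0,0],[0.2,-2,0,0,0],[0.2,-2,0,0,0]],
  ],
)

```text
clock: 16.15
eef_pos: [562.6, -37.1, 49.5]
eef_rot: [-3.142, 0.0, -3.052]
wrist_force: [-0.4, -1.0, 0.2]
finger_gap: 18.9
```

There is still no stop force, so I'll look.

```bash
python3 - <<'E'
from m import *
w=manip.camera("wrist"); t=manip.camera("top"); c=manip.camera("scene")
im=np.hstack([w["img"][150:350,180:380].repeat(2,0).repeat(2,1),cv2.resize(c["img"][200:300,210:310],(400,400))]); cv2.imwrite("pics/x5.png",im[:,:,::-1])
E
```

```text
(no output)
```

View pics/x5.png

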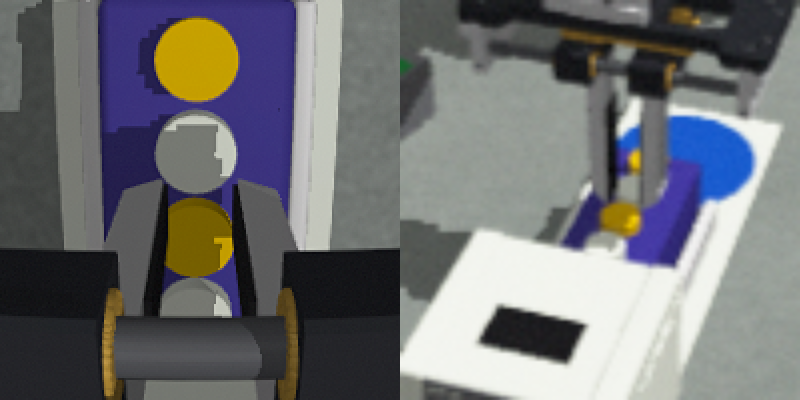

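The picture shows the fingers passing above the carrier, straddling its caps. The real fingertips are therefore about 20–30 mm higher than the reported z implies, which also explains the first missed grasp. I'll back off over the empty pad and go lower.

>>> send_rows(
  series=[
    [[0.2,0,0,-10,0],[0.2,40,0,-10,0],[0.2,80,0,-10,0],[0.2,112,0,-10,0],[0.2,112,0,0,0],[0.2,112,0,10,0],[0.2,112,0,18,0],[0.2,112,0,24,0],[0.2,112,0,27,0],[0.2,112,0,27,0]],
  ],
)

```text
clock: 17.3
eef_pos: [451.0, -47.1, 21.9]
eef_rot: [3.141, -0.001, -3.052]
wrist_force: [-0.1, 0.3, -0.3]
finger_gap: 19.0
```

```bash
python3 - <<'E'
from m import *
print(manip.read_state()["eef_pos"], manip.read_state()["joints"])
c=manip.camera("scene"); w=manip.camera("wrist")
im=np.hstack([cv2.resize(c["img"][190:290,220:320],(400,400),interpolation=cv2.INTER_CUBIC),w["img"][150:350,180:380].repeat(2,0).repeat(2,1)]); cv2.imwrite("pics/x6.png",im[:,:,::-1])
E
```

```text
[450.95509549 -47.07179888  21.9197279 ] [-1.84823091e-01  3.08598884e-01  1.93853794e+00  1.36272850e-05
  8.95500808e-01 -1.84559104e+00]
```

View pics/x6.png

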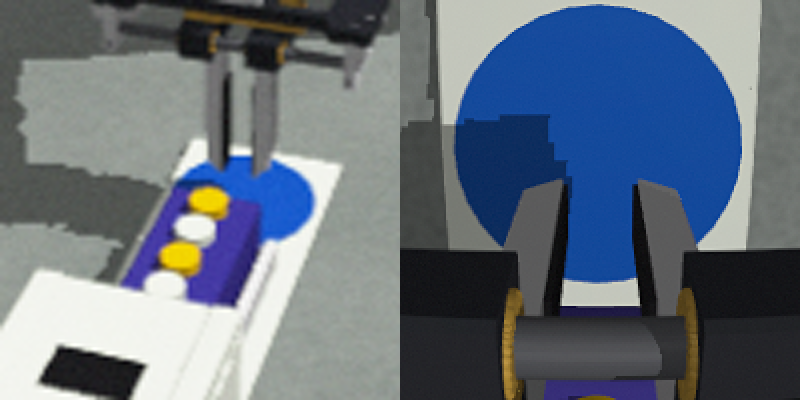

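The fingers are now over the pad in front of the carrier. I'll solve for the true tip height from the scene view.

```bash
python3 - <<'E'
from m import *
c=manip.camera("scene")
for z in(10,20,30,40,50,60): print(z,np.round(proj(c,[451,-63,z]),1),np.round(proj(c,[451,-31,z]),1))
t=manip.camera("top"); hsv=None
for st,ce,m in blobs(t,"y",(15,140,80),(32,255,255),(250,160,290,215)): print(st,atz(t,*ce,66).round(1))
E
```

```text
10 [274.4 238.9] [285.4 241.6]
20 [274.4 235.9] [285.4 238.7]
30 [274.4 233. ] [285.5 235.7]
40 [274.4 230. ] [285.6 232.8]
50 [274.4 227. ] [285.6 229.7]
60 [274.4 224. ] [285.7 226.7]
[267 178   7   7  41] [576.3 -37.4]
```

The true tip is at about z = 33, roughly 20 mm above nominal, which is good for pushing. Push now.

>>> send_rows(
  series=[
    [[0.2,-10,0,3,0],[0.2,-20,0,3,0],[0.2,-30,0,3,0],[0.2,-40,0,3,0],[0.2,-50,0,3,0],[0.2,-60,0,3,0],[0.2,-70,0,3,0],[0.2,-80,0,3,0],[0.2,-88,0,3,0],[0.2,-92,0,3,0]],
  ],
)

```text
clock: 18.5
eef_pos: [543.3, -38.8, 19.4]
eef_rot: [-3.142, -0.0, -3.052]
wrist_force: [-5.1, -1.1, 3.6]
finger_gap: 19.2
```

>>> send_rows(
  series=[
    [[0.2,-3,0,0,0],[0.2,-6,0,0,0],[0.2,-9,0,0,0],[0.2,-10,0,0,0]],
  ],
)

```text
clock: 18.9
eef_pos: [552.7, -38.0, 19.5]
eef_rot: [-3.142, 0.0, -3.052]
wrist_force: [-3.9, -0.1, 0.3]
finger_gap: 19.2
```

>>> send_rows(
  series=[
    [[0.2,-1,0,0,0],[0.2,-2,0,0,0],[0.2,-3,0,0,0],[0.2,-3,0,0,0]],
  ],
)

```text
clock: 19.3
eef_pos: [555.7, -37.7, 19.5]
eef_rot: [-3.142, 0.0, -3.052]
wrist_force: [-1.6, -0.1, -0.0]
finger_gap: 18.6
```

Contact now shows, with about 4 N of friction. Creep on to the stop.

>>> send_rows(
  series=[
    [[0.2,-1,0,0,0],[0.2,-2,0,0,0],[0.2,-3,0,0,0],[0.2,-3,0,0,0]],
  ],
)

```text
clock: 19.7
eef_pos: [556.0, -37.7, 19.5]
eef_rot: [3.141, -0.006, -3.052]
wrist_force: [-23.7, -2.2, 15.2]
finger_gap: 19.0
```

>>> send_rows(
  series=[
    [[0.2,-1,0,0,0],[0.2,-2,0,0,0],[0.2,-2,0,0,0]],
  ],
)

```text
clock: 20.0
eef_pos: [556.0, -37.6, 19.5]
eef_rot: [3.141, -0.011, -3.052]
wrist_force: [-39.7, -2.7, 27.2]
finger_gap: 18.4
```

The carrier hit the stop at about 40 N, so it is home. Retreat and rise.

>>> send_rows(
  series=[
    [[0.2,20,0,0,0],[0.2,60,0,0,0],[0,90,0,-40,0],[0,90,0,-90,0],[0,90,0,-140,0],[0,90,0,-160,0]],
  ],
)

```text
clock: 20.6
eef_pos: [472.4, -45.6, 184.6]
eef_rot: [-3.14, 0.007, -3.052]
wrist_force: [0.1, -0.7, -0.3]
finger_gap: 0.5
```

```bash
python3 go.py 80 484 -333 178; python3 - <<'E'
from m import *
t=manip.camera("top")
for st,ce,m in blobs(t,"y",(15,140,80),(32,255,255),(250,140,290,215)): print(st,atz(t,*ce,66).round(1))
r=manip.silhouettes("toggle_tip",t)
g=cv2.cvtColor(t["img"],cv2.COLOR_RGB2GRAY)[190:232,335:372]; y,x=np.nonzero(g<40); print("toggle dark", [atz(t,u,v,110).round(1) for u,v in((x.mean()+335,y.mean()+190),(x.min()+335,y.mean()+190),(x.max()+336,y.mean()+190))],len(x))
E
```

```text
t 20.6 p [472.4 -45.6 184.6] yaw -174.9 F [ 0.1 -0.7 -0.3] gap 0.5
roll 105.14
[ 484. -333.  178.] -> [  14.3 -287.2    7.1]
[265 158   7   6  37] [641.6 -31.3]
toggle dark [array([ 486.5, -285.9]), array([ 486.6, -275.8]), array([ 486.4, -299.4])] 74
```

The carrier moved about 65 mm. Next, go to the orange side of the toggle, high, with the jaws shut.

>>> send_rows(
  series=[
    [[0,14,-287,7,105.1],[0,14,-287,7,105.1],[0,14,-287,7,105.1],[0,14,-287,7,105.1],[0,14,-287,7,105.1],[0,14,-287,7,105.1],[0,14,-287,7,105.1],[0,14,-287,7,105.1],[0,14,-287,7,105.1],[0,14,-287,7,105.1]],
  ],
)

```text
clock: 21.7
eef_pos: [482.5, -332.4, 170.8]
eef_rot: [-3.141, -0.001, 1.725]
wrist_force: [-0.2, 0.8, 0.0]
finger_gap: 0.3
```

>>> send_rows(
  series=[
    [[0,0,0,0,17.2],[0,0,0,0,17.2],[0,0,0,0,17.2],[0,0,0,0,17.2]],
  ],
)

```text
clock: 22.1
eef_pos: [482.6, -332.4, 171.5]
eef_rot: [-3.141, -0.001, 1.436]
wrist_force: [-0.3, -0.1, -0.6]
finger_gap: 0.4
```

```bash
python3 go.py 80 484 -333 178 484 -333 80; python3 - <<'E'
from m import *
s=manip.read_state(); c=manip.camera("wrist"); w=c["img"]; cv2.imwrite("pics/x7.png",w[:,:,::-1])
for n,lo,hi in(("green",(50,80,30),(85,255,255)),("orange",(5,120,50),(18,255,255))):
    for st,ce,m in blobs(c,n,lo,hi,(100,20,460,320))[:2]: print(n,st,watz(c,s,*ce,50).round(1))
E
```

```text
t 22.1 p [ 482.6 -332.4  171.5] yaw 82.3 F [-0.3 -0.1 -0.6] gap 0.4
roll 2.27
[ 484. -333.  178.] -> [-0.4  1.5 -6.5]
[ 484. -333.   80.] -> [-0.5  1.6 91.5]
green [ 425  130   35  123 2982] [ 666.  -348.2]
green [ 248  117   72   20 1327] [ 496.5 -254.7]
orange [ 247  189   70   20 1246] [ 484.7 -325.6]
```

View pics/x7.png

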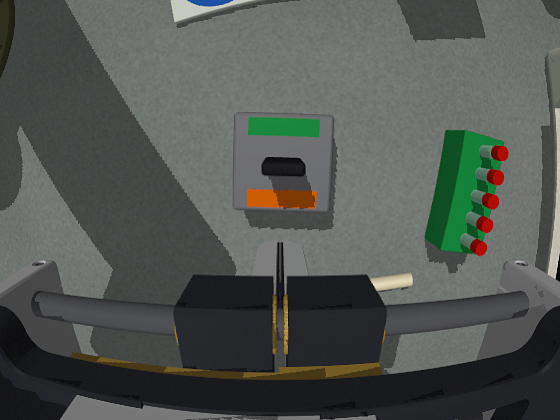

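The fingers are in line with the toggle, on the orange side. The box centre is (490.6,-290.2). Descend and push towards green.

>>> send_rows(
  series=[
    [[0,0,2,40,2.2],[0,0,2,80,2.2],[0,0,2,92,2.2],[0,0,2,92,2.2],[0,8,2,92,2.2],[0,16,2,92,2.2],[0,24,2,92,2.2]],
  ],
)

```text
clock: 22.85
eef_pos: [488.7, -308.5, 82.0]
eef_rot: [3.14, 0.001, 1.393]
wrist_force: [-0.4, -0.4, 0.4]
finger_gap: 0.6
```

>>> send_rows(
  series=[
    [[0,4,0,0,0],[0,8,0,0,0],[0,12,0,0,0],[0,16,0,0,0],[0,16,0,0,0]],
  ],
)

```text
clock: 23.35
eef_pos: [490.9, -293.0, 80.5]
eef_rot: [3.141, 0.0, 1.393]
wrist_force: [1.0, -1.7, 1.7]
finger_gap: 0.5
```

>>> send_rows(
  series=[
    [[0,2,0,0,0],[0,4,0,0,0],[0,6,0,0,0],[0,6,0,0,0]],
  ],
)

```text
clock: 23.75
eef_pos: [491.8, -287.2, 80.4]
eef_rot: [-3.141, 0.0, 1.393]
wrist_force: [-0.4, -3.0, 0.1]
finger_gap: 0.6
```

>>> send_rows(
  series=[
    [[0,2,0,0,0],[0,4,0,0,0],[0,4,0,0,0]],
  ],
)

```text
clock: 24.05
eef_pos: [492.6, -283.2, 80.5]
eef_rot: [-3.141, 0.0, 1.393]
wrist_force: [-0.9, -2.7, -0.7]
finger_gap: 0.5
```

>>> send_rows(
  series=[
    [[0,2,0,0,0],[0,4,0,0,0],[0,4,0,0,0]],
  ],
)

```text
clock: 24.35
eef_pos: [493.4, -279.3, 80.6]
eef_rot: [3.141, 0.0, 1.393]
wrist_force: [-0.6, -3.6, -0.3]
finger_gap: 0.7
```

>>> send_rows(
  series=[
    [[0,2,0,0,0],[0,3,0,0,0],[0,3,0,0,0]],
  ],
)

```text
clock: 24.65
eef_pos: [493.7, -277.8, 80.7]
eef_rot: [3.141, 0.002, 1.393]
wrist_force: [-2.5, -12.1, -1.9]
finger_gap: 0.6
```

>>> send_rows(
  series=[
    [[0,1,0,0,0],[0,2,0,0,0],[0,2,0,0,0]],
  ],
)

```text
clock: 24.95
eef_pos: [494.0, -277.0, 80.9]
eef_rot: [3.14, 0.004, 1.392]
wrist_force: [-4.6, -19.4, -1.4]
finger_gap: 0.2
```

The toggle is at its end stop, at about 19 N. Hold for 1.2 s, then back off gently.

>>> send_rows(
  series=[
    [[0,0,0,0,0],[0,0,0,0,0],[0,0,0,0,0],[0,0,0,0,0],[0,0,0,0,0],[0,0,0,0,0],[0,0,0,0,0],[0,0,0,0,0],[0,0,0,0,0],[0,0,0,0,0]],
  ],
)

```text
clock: 25.95
eef_pos: [493.9, -277.0, 80.9]
eef_rot: [3.14, 0.004, 1.392]
wrist_force: [-4.1, -18.9, -1.9]
finger_gap: 0.1
```

>>> send_rows(
  series=[
    [[0,0,0,0,0],[0,0,0,0,0],[0,-4,0,0,0],[0,-10,0,0,0],[0,-16,0,0,0],[0,-22,0,0,0],[0,-30,0,0,0],[0,-40,0,0,0],[0,-52,0,0,0],[0,-52,0,0,0]],
  ],
)

```text
clock: 26.95
eef_pos: [484.5, -327.1, 80.3]
eef_rot: [-3.141, -0.0, 1.391]
wrist_force: [-0.4, -0.0, -0.1]
finger_gap: 0.7
```

>>> send_rows(
  series=[
    [[0,0,0,-50,0],[0,0,0,-100,0],[0,0,0,-125,0],[0,0,0,-125,0]],
  ],
)

```text
clock: 27.35
eef_pos: [486.1, -326.4, 209.6]
eef_rot: [3.136, 0.003, 1.393]
wrist_force: [-0.4, -0.1, 0.3]
finger_gap: 0.5
```

```bash
python3 go.py 185.1 481 286 205; python3 - <<'E'
from m import *
t=manip.camera("top"); c=manip.camera("scene")
g=cv2.cvtColor(t["img"],cv2.COLOR_RGB2GRAY)[190:232,335:372]; y,x=np.nonzero(g<40); print("toggle dark",atz(t,x.mean()+335,y.mean()+190,110).round(1),len(x))
for st,ce,m in blobs(t,"y",(15,140,80),(32,255,255),(250,140,290,215)): print(st,atz(t,*ce,66).round(1))
r=manip.silhouettes("toggle_tip",c); print([(a["conf"],a["rect"]) for a in r[:1]])
for st,ce,m in blobs(t,"red",(0,150,90),(8,255,255),(140,180,200,245))[:2]: print("red",st,atz(t,*ce,158).round(1))
E
```

```text
t 27.35 p [ 486.1 -326.4  209.6] yaw 79.8 F [-0.4 -0.1  0.3] gap 0.5
roll -105.3
[481. 286. 205.] -> [ 601.9 -113.4    2.2]
toggle dark [ 533.6 -298.5] 3
[265 158   7   7  42] [640.4 -31.3]
[266 176   8   7  41] [584.2 -36.6]
[(0.59, [185.4, 199.6, 11.3, 20.7])]
red [149 199  15  14 165] [484.3 285. ]
```

The toggle has recentred and the carrier centre is at station x of about 183. Return to the canister, now at about (482.5,285.5).

>>> send_rows(
  series=[
    [[0.9,602,-113,4,-105.2],[0.9,602,-113,4,-105.2],[0.9,602,-113,4,-105.2],[0.9,602,-113,4,-105.2],[0.9,602,-113,4,-105.2],[0.9,602,-113,4,-105.2],[0.9,602,-113,4,-105.2],[0.9,602,-113,4,-105.2],[0.9,602,-113,4,-105.2],[0.9,602,-113,4,-105.2]],
  ],
)

```text
clock: 28.5
eef_pos: [480.2, 176.2, 200.7]
eef_rot: [-3.14, -0.002, 2.899]
wrist_force: [0.2, -0.7, -0.3]
finger_gap: 76.8
```

```bash
python3 go.py 185.1 481.5 286 205
```

```text
t 28.5 p [480.2 176.2 200.7] yaw 166.1 F [ 0.2 -0.7 -0.3] gap 76.8
roll -19.0
[481.5 286.  205. ] -> [ 25.1 106.9  -4.4]
```

>>> send_rows(
  series=[
    [[0.9,25,107,-4,-19],[0.9,25,107,-4,-19],[0.9,25,107,-4,-19],[0.9,25,107,-4,-19],[0.9,25,107,-4,-19]],
  ],
)

```text
clock: 29.0
eef_pos: [483.1, 283.0, 205.2]
eef_rot: [-3.141, -0.002, -3.061]
wrist_force: [0.6, 0.0, -0.4]
finger_gap: 84.6
```

```bash
python3 can.py 158;  python3 go.py 185.1 481.5 286 134
```

```text
red [ 257  194   52   55 2207] (array([480.9, 286.3]), 22.4)
t 29.05 p [483.3 282.7 205.6] yaw -175.4 F [ 0.2 -0.2  1. ] gap 84.6
roll -0.52
[481.5 286.  134. ] -> [ 1.5  3.5 71.6]
```

>>> send_rows(
  series=[
    [[0.9,1,3,30,0],[0.9,1,3,60,0],[0.9,1,3,78,0],[0.9,1,3,78,0],[0,1,3,78,0],[0,1,3,78,0],[0,1,3,78,0],[0,1,3,78,0],[0,1,3,78,0],[0,1,3,78,0]],
  ],
  newtons=50,
)

```text
clock: 30.05
eef_pos: [482.1, 287.0, 128.4]
eef_rot: [-3.142, 0.0, -3.059]
wrist_force: [1.2, -0.6, 2.2]
finger_gap: 40.7
```

>>> send_rows(
  series=[
    [[0,0,0,0,0],[0,0,0,0,0],[0,0,0,0,0],[0,0,0,0,0],[0,0,0,0,0]],
  ],
)

```text
clock: 30.55
eef_pos: [482.2, 287.0, 128.4]
eef_rot: [3.142, 0.0, -3.059]
wrist_force: [0.7, -1.1, 4.4]
finger_gap: 40.7
```

>>> send_rows(
  series=[
    [[0,0,0,-3,0],[0,0,0,-6,0],[0,0,0,-10,0],[0,0,0,-18,0],[0,0,0,-30,0],[0,0,0,-35,0],[0,0,0,-35,0]],
  ],
)

```text
clock: 31.25
eef_pos: [482.5, 287.3, 164.5]
eef_rot: [3.141, 0.002, -3.059]
wrist_force: [-0.5, 1.0, -4.6]
finger_gap: 40.8
```

>>> send_rows(
  series=[
    [[0,1,-6,0,0],[0,4,-18,0,0],[0,8,-38,0,0],[0,12,-60,0,0],[0,16,-82,0,0],[0,21,-104,0,0],[0,25,-126,0,0],[0,29,-148,0,0],[0,34,-170,0,0],[0,38,-192,0,0]],
  ],
)

```text
clock: 32.25
eef_pos: [459.3, 90.9, 162.9]
eef_rot: [-3.141, -0.001, -3.059]
wrist_force: [0.1, -0.8, -5.3]
finger_gap: 40.8
```

>>> send_rows(
  series=[
    [[0,4,-22,0,0],[0,9,-44,0,0],[0,13,-66,0,0],[0,18,-88,0,0],[0,22,-108,0,0],[0,25,-124,0,0],[0,27,-134,0,0],[0,27.5,-139,0,0],[0,27.5,-139,0,0],[0,27.5,-139,0,0]],
  ],
)

```text
clock: 33.25
eef_pos: [444.1, -47.9, 163.1]
eef_rot: [3.141, -0.0, -3.059]
wrist_force: [0.0, 0.1, -3.9]
finger_gap: 40.7
```

```bash
python3 go.py 184.7 444.5 -47.7 134; python3 - <<'E'
from m import *
s=manip.read_state(); c=manip.camera("wrist"); w=c["img"]; cv2.imwrite("pics/x8.png",w[100:350,150:410][:,:,::-1].repeat(2,0).repeat(2,1))
b=blobs(c,"blue",(100,120,40),(118,255,255),(205,100,360,300)); y,x=np.nonzero(sum(m for _,_,m in b)); print("pad",circ([watz(c,s,u,v,8) for u,v in zip(x,y)]))
E
```

```text
t 33.25 p [444.1 -47.9 163.1] yaw -175.2 F [ 0.   0.1 -3.9] gap 40.7
roll 0.06
[444.5 -47.7 134. ] -> [-0.4  0.2 29.1]
pad (array([443. , -47.6]), 49.7)
```

View pics/x8.png

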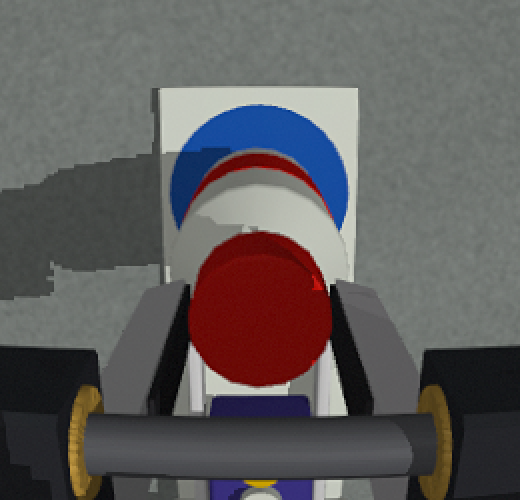

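The canister is held upright, centred over the pad. The carrier, below it in the image, is in the dock. Lower it.

>>> send_rows(
  series=[
    [[0,0,0,12,0],[0,0,0,22,0],[0,0,0,26,0],[0,0,0,28,0],[0,0,0,29,0],[0,0,0,29,0]],
  ],
)

```text
clock: 33.9
eef_pos: [444.3, -48.3, 134.3]
eef_rot: [-3.142, 0.0, -3.059]
wrist_force: [-0.7, 0.5, -3.5]
finger_gap: 40.8
```

>>> send_rows(
  series=[
    [[0,0,0,0.6,0],[0,0,0,1,0],[0,0,0,1,0]],
  ],
)

```text
clock: 34.2
eef_pos: [444.3, -48.3, 133.4]
eef_rot: [-3.141, 0.0, -3.059]
wrist_force: [-0.2, -0.5, -2.4]
finger_gap: 40.7
```

>>> send_rows(
  series=[
    [[0,0,0,0.5,0],[0.5,0,0,0.5,0],[0.9,0,0,0.5,0],[0.9,0,0,0.5,0],[0.9,0,0,0.5,0],[0.9,0,0,0.5,0],[0.9,0,0,0.5,0],[0.9,0,0,-10,0],[0.9,0,0,-35,0],[0.9,0,0,-75,0]],
  ],
)

```text
clock: 35.2
eef_pos: [443.3, -48.1, 208.4]
eef_rot: [3.141, -0.003, -3.059]
wrist_force: [0.7, -0.2, 1.1]
finger_gap: 84.6
```

>>> send_rows(
  series=[
    [[0.9,40,0,-20,0],[0.9,80,100,-20,0],[0.9,80,150,-20,0],[0.9,80,200,-20,0],[0.9,80,200,-20,0],[0.9,80,200,-20,0],[0.9,80,200,-20,0]],
  ],
)

```text
clock: 35.9
eef_pos: [347.6, 145.4, 228.8]
eef_rot: [3.142, 0.001, -3.056]
wrist_force: [-0.0, -0.6, 0.5]
finger_gap: 84.6
```

```bash
python3 go.py; python3 - <<'E'
from m import *
t=manip.camera("top"); c=manip.camera("scene")
for st,ce,m in blobs(t,"red",(0,150,90),(8,255,255),(255,190,300,245))[:2]: print("cap (start 439.5 -43)",st,atz(t,*ce,163).round(1))
for st,ce,m in blobs(t,"y",(15,140,80),(32,255,255),(250,140,290,215)): print("carrier",st,atz(t,*ce,66).round(1))
for n,p in(("top",t),("scene",c)):
    for k in "canister toggle_tip waste_bottle sample_cup tube_rack pipette tip_box".split():
        r=manip.silhouettes(k,p); print(n,k,[np.round(a["rect"]).tolist() for a in r[:2]])
im=np.hstack([cv2.resize(c["img"][150:350,80:320],(480,400)),cv2.resize(t["img"][110:260,240:375],(360,400))[:,:320]]); cv2.imwrite("pics/x9.png",im[:,:,::-1])
E
```

```text
t 35.9 p [347.6 145.4 228.8] yaw -175.1 F [-0.  -0.6  0.5] gap 84.6
cap (start 439.5 -43) [268 211  14  14 152] [446.3 -50.1]
carrier [265 158   7   7  42] [640.4 -31.3]
carrier [266 176   8   7  41] [584.2 -36.6]
top canister [[265.0, 210.0, 18.0, 26.0]]
top toggle_tip [[351.0, 198.0, 8.0, 20.0]]
top waste_bottle [[113.0, 230.0, 27.0, 23.0]]
top sample_cup [[177.0, 134.0, 20.0, 22.0], [349.0, 127.0, 38.0, 33.0]]
top tube_rack [[347.0, 128.0, 43.0, 34.0]]
top pipette [[389.0, 168.0, 19.0, 66.0]]
top tip_box [[114.0, 129.0, 38.0, 50.0]]
scene canister [[267.0, 190.0, 26.0, 58.0]]
scene toggle_tip [[183.0, 199.0, 15.0, 21.0]]
scene waste_bottle [[445.0, 232.0, 35.0, 49.0]]
scene sample_cup [[348.0, 325.0, 32.0, 35.0]]
scene tube_rack [[98.0, 239.0, 56.0, 54.0]]
scene pipette [[113.0, 204.0, 55.0, 37.0]]
scene tip_box [[417.0, 320.0, 66.0, 82.0], [184.0, 200.0, 13.0, 21.0]]
```

View pics/x9.png

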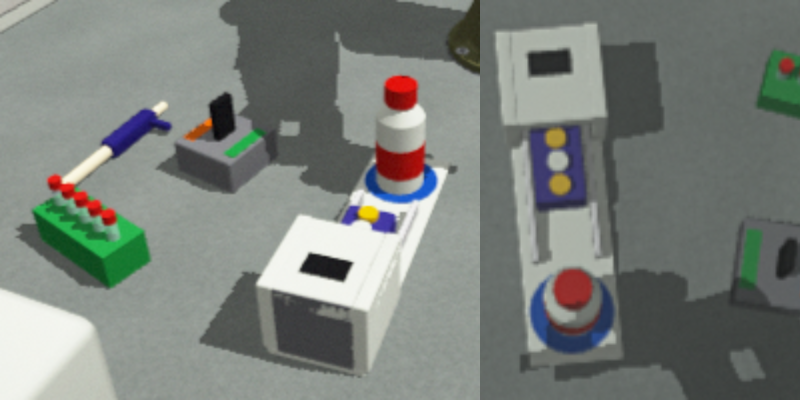

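The canister stands upright, centred on the pad; the carrier is in the dock and the toggle is centred. Hand in.

```bash
python3 -c "
from cell import manip
print(manip.sign_off())"
```

```text
the job is handed in; nothing more can be done
None
```

The job is done and handed in at about 36 s of the 72 s allowed; the hand-in reports no verdict.

- **Canister to the mat:** I set it upright at about (481, 286), near the mat's centre.
- **Carrier:** I pushed it about 64 mm along the lane until it pressed the stop at about 40 N. The caps put its centre at station x ≈ 183 mm, which is fully home.
- **Toggle:** I pushed it to its green end stop at about 19 N, held it there for over 1.2 s, then backed off so it recentred. I only pushed it towards green.
- **Canister back on the pad:** The last top view puts its cap at about (446, -50), against a pad centre of about (444, -48). That is about 3 mm off, upright, with the gripper clear.
- **Bystanders:** In both views their outlines match the start to within a few pixels.

**What went wrong:**
- **First cap grasp:** It closed on nothing.
- **First carrier push:** The fingers passed over the carrier without touching it.
- **Cause and fix:** In both cases the real fingertips sat about 20 mm higher than the stated geometry and reported z imply. I saw this in the camera views, went lower, and both steps then worked. I did not find the reason for the offset.

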